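Square a tray of clasps into the rail corner

ROBOT

A 6-joint arm with a two-finger parallel gripper is mounted at the origin on the work surface. World frame = base frame: x ahead of the robot, y to its left, z up, the work surface at z = 0. Lengths are in m, angles in rad, forces in N, time in s.
With the tool pointing down it reaches from about 0.35 to 0.975 m from the base axis. Payload 7.1 kg.
Tool frame: the origin (TCP) lies midway between the tips of the shut fingers; the grasp point (between the pads) lies 19 mm behind it; z points along the fingers, x is the direction in which the jaws open and shut, and the axes are right-handed (so a half turn about z gives the same grasp; the last joint's range is limited). The gripper opens to 88 mm and grips with 3 to 60 N. Pads are 20 mm wide; open, the fingers measure 115 mm over their backs; the gripper's body (75 mm by 178 mm) begins 61 mm behind the grasp point.
Start: joints at [1.301, 0.423, 1.63, -0, 1.089, -0.019], TCP at [0.155, 0.605, 0.197] pointing down, gripper open.
Joint ranges: [-3, 3], [-0.9, 2.11], [0.09, 2.58], [-1.31, 4.45], [0.11, 2.69], [-2.54, 2.54]. Speed limits (rad/s): [2.39, 2.39, 3.01, 3.14, 3.14, 3.14].

INTERFACE

Orientations are given as a unit quaternion [w, x, y, z].
In Python, from station import move_pose, movel, movej, command_gripper, wait, inverse_kinematics, read_camera, camera_info, MotionError, job_done, get_time, get_joint_pos, get_qvel, get_effort, get_tcp_pos, get_ee_rot, get_ft_force, get_ft_torque, get_grip_width gives the robot as it stands. Calls block until the motion is done:
- move_pose(position, orientation): joint-space move of the TCP to a pose.
- movel(position, frame=None, v=0.15, until_force=None): straight line of the TCP; frame=None keeps the orientation; v is the mean speed in m/s. With until_force (N) it stops when the force on the tool has changed by that much, and returns True; else False.
- movej(angles): joint-space move.
- command_gripper(opening): opening from 0.0 (shut) to 1.0 (fully open); the grip force is fixed at half the most; returns when the fingers have stopped.
- wait(seconds).
- inverse_kinematics(position, orientation): joint angles nearest the present ones, or None.
- read_camera(name): name is "scene" or "top" or "wrist"; returns the picture (420x560x3 uint8, red, green, blue); there is no depth.
- camera_info(name): a dict with "intrinsics" (3x3 intrinsics, pixels), "T" (4x4, takes a point from camera to world coordinates); the wrist camera has in their place "tool_from_camera" (4x4, takes a point from camera to tool coordinates, whose origin is the TCP and whose axes are the tool frame's). Camera axes: x right, y up, looking along -z (the intrinsics and any distortion apply to the point x, -y, -z); pixel columns grow to the right and rows downward; lengths in m; the calibration is good to about 2 mm. A picture is of the moment at which its call begins: read the wrist's pose just before it. camera_info takes no time and is no camera call.
A pose or a line that the arm cannot do raises MotionError and nothing moves.
- job_done(): hands the job in, once; it reports no verdict.
Readings, each from a call of its own:
- get_time(): time.
- get_joint_pos(): joint angles.
- get_qvel(): joint speeds.
- get_effort(): joint torques, N m.
- get_tcp_pos(): TCP position.
- get_ee_rot(): TCP orientation.
- get_ft_force(): force on the tool from outside, world axes, zero at the start.
- get_ft_torque(): the same for the moment, N m.
- get_grip_width(): opening from 0.0 (shut) to 1.0 (fully open).
Only numpy, scipy, OpenCV 4.12 (cv2) and the standard library are available. Lean on these libraries where they do the work, as an engineer would, in place of code of your own. Each camera call takes 0.05 s, during which the arm holds its last target.

TASK

Push the loaded clasp tray (the oblong white one with eight pockets) along the bench into the corner made by the aluminium rail and the dark steel stop clamped on it: one long side flush against the rail and a short end up against the stop, on the side of the stop that the tray starts from. Only push it with the fingers, without tipping it or lifting it off the bench; leave everything else where it lies, and finish with the hand clear.

Things in the scene. Friction and masses are not known exactly. Their poses are not given: they have to be found in the camera images.
- tray: the loaded tray, the one to push: white plastic, oblong, 95 mm along its x, 130 mm along its y, 24 mm high, upright sides, solid base, 2 x 4 shallow pockets with clasps. Origin: centre of its underside. Loose, 280 to 490 g, slides with a few newtons. Starts clear of the rail on the robot's side, to the right (-y) of the stop, its x axis within 0.4 rad of the rail's. May swap places with the small tray
- rail: aluminium rail fixed to the bench, 30 mm wide, 30 mm high, 572 mm long along its y axis. Its origin is at bench level on the middle of the face towards the robot (face is the plane x = 0 of this frame; the rail lies at x 0 to 30 mm and the tray on the -x side). Its x axis points squarely away from the robot's side into the rail. Place and yaw vary
- stop: dark steel stop clamped on the rail with a black thumb screw, fixed. Same axes as the rail. Its arm sticks out 60 mm from the rail's face (x -60 to 0 mm), is 25 mm wide along y and 36 mm high (thumb screw, above the rail, reaches 49 mm). Origin at bench level on the rail's face, midway across the 25 mm; the face that the tray meets is at y = -12.5 mm. Where it is clamped along the rail varies
- small_tray: the other white plastic tray: square, 75 x 75 mm, 24 mm high, four EMPTY pockets, 200 g. Leave it alone. Origin: centre of its underside
- pack: foil-wrapped pack with a paper band, 55 x 75 mm, 28 mm high. Leave alone. Origin: centre of underside
- pin_pot: small round steel pot, 52 mm across, 45 mm high. Leave alone. Origin: centre of underside
- clasp: one loose steel bracelet clasp lying on the bench, about 45 x 9 mm, 4 mm thick. Leave alone
- screwdriver: screwdriver with black handle lying on the bench at the right, 150 mm long. Leave alone
- brush: brush lying on the bench beyond the rail, 160 mm long. Leave alone
- cleaner: white plastic bottle, 60 mm across, 150 mm high, standing at the right. Leave alone. Origin: centre of underside
Things that resemble listed ones, but are neither listed nor needed, are in the scene too. What is shaped like the tray but blue is not meant.

How it is judged:
By the outcome, as a careful person would: the job done as asked, in the order asked, and still so for the second after the job is handed in, with the robot touching nothing.
It also fails if it takes over 64 s, if anything falls off the work surface, if the arm or the gripper's body presses on something with over 40 N, if the wrist force passes 120 N, or if a joint passes its speed limit or range.

## Working session

There is one attempt and no reset: what is moved stays moved. The work goes in short steps, each a Python script; the robot and the scene stay as the last script left them, time stands still between calls to the robot, and variables do not carry over. Pictures are saved under pics/ and viewed, and the job is handed in when it is done.

```bash
mkdir -p pics; ls
python3 - <<'E'
from station import *
import cv2, numpy as np
print(get_time())
for n in ("scene","top"):
    im=read_camera(n); cv2.imwrite(f"pics/{n}0.png",im[:,:,::-1]); ci=camera_info(n); print(n,ci)
print(get_time(),camera_info("wrist"))
E
```

```text
pics
0.0
scene {'intrinsics': array([[460.06966037,   0.        , 281.71836249],
       [  0.        , 460.06966037, 206.57462173],
       [  0.        ,   0.        ,   1.        ]]), 'T': array([[-0.80220605, -0.48176542,  0.35265781,  0.92818594],
       [ 0.59685334, -0.63204638,  0.49425042,  0.47271403],
       [-0.01521667,  0.60697566,  0.79457473,  0.85274968],
       [ 0.        ,  0.        ,  0.        ,  1.        ]])}
top {'intrinsics': array([[484.77471887,   0.        , 277.91256095],
       [  0.        , 484.77471887, 206.86821656],
       [  0.        ,   0.        ,   1.        ]]), 'T': array([[ 1.02230136e-02,  9.88288447e-01, -1.52254507e-01,
         3.48025371e-01],
       [-9.99945324e-01,  1.04387556e-02,  6.17695613e-04,
        -5.33467951e-02],
       [ 2.19980902e-03,  1.52239867e-01,  9.88341127e-01,
         1.47209076e+00],
       [ 0.00000000e+00,  0.00000000e+00,  0.00000000e+00,
         1.00000000e+00]])}
0.1 {'intrinsics': array([[365.29882379,   0.        , 279.28384296],
       [  0.        , 365.29882379, 207.06383307],
       [  0.        ,   0.        ,   1.        ]]), 'tool_from_camera': array([[ 9.99999701e-01,  1.58345022e-04,  7.56494216e-04,
        -2.34218991e-04],
       [ 3.59231952e-04, -9.61862725e-01, -2.73532390e-01,
        -7.39241114e-02],
       [ 6.84331096e-04,  2.73532580e-01, -9.61862495e-01,
        -1.87843225e-01],
       [ 0.00000000e+00,  0.00000000e+00,  0.00000000e+00,
         1.00000000e+00]])}
```

View pics/top0.png

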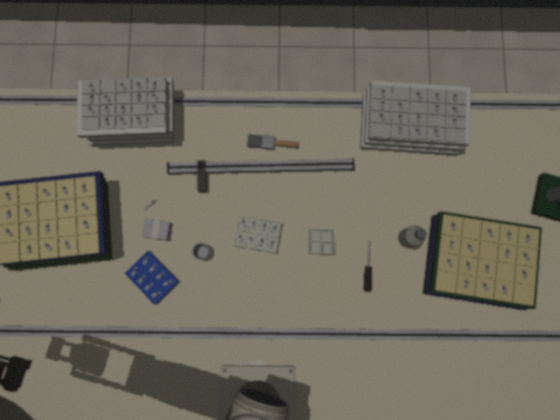

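View pics/scene0.png

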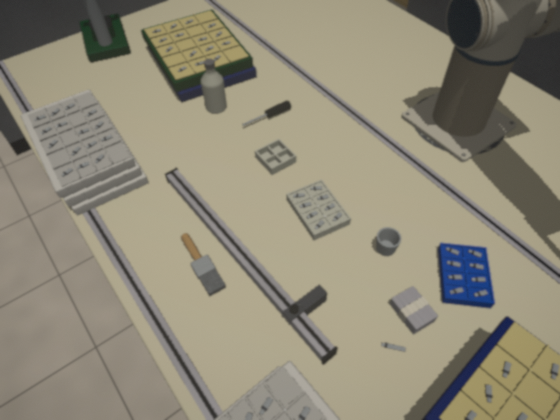

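Top view: the wanted tray is white, oblong and loaded, at about (258,234). Things it could be confused with:
- the small empty tray at (321,242)
- the blue tray at (152,277)
- the white stacks at (125,107) and (417,115)
- the yellow trays at (52,220) and (485,260)

The rail runs from (168,167) to (353,163), and the stop is at (202,177). Next is a close crop to check the choice, then measuring.

```bash
cat > h.py <<'E'
import numpy as np, cv2
from station import *
def ray(n,uv,z):
    ci=camera_info(n);K=ci["intrinsics"];T=ci["T"]
    u,v=uv; d=np.array([(u-K[0,2])/K[0,0],-(v-K[1,2])/K[1,1],-1.]);d=T[:3,:3]@d;o=T[:3,3]
    return (o+d*(z-o[2])/d[2])
def proj(n,p):
    ci=camera_info(n);K=ci["intrinsics"];T=ci["T"]
    c=T[:3,:3].T@(np.asarray(p)-T[:3,3]); return np.array([K[0,0]*c[0]/-c[2]+K[0,2],K[1,1]*-c[1]/-c[2]+K[1,2]])
E
python3 - <<'E'
import cv2
im=cv2.imread("pics/top0.png"); cv2.imwrite("pics/crop0.png",cv2.resize(im[150:290,150:350],None,fx=4,fy=4,interpolation=cv2.INTER_CUBIC))
im=cv2.imread("pics/scene0.png"); cv2.imwrite("pics/crop1.png",cv2.resize(im[160:370,160:400],None,fx=2.8,fy=2.8,interpolation=cv2.INTER_CUBIC))
E
```

```text
(no output)
```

View pics/crop0.png

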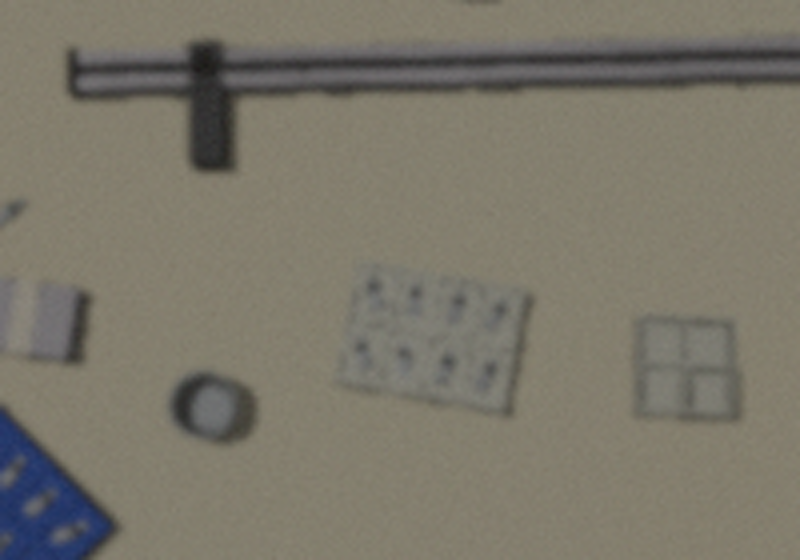

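View pics/crop1.png

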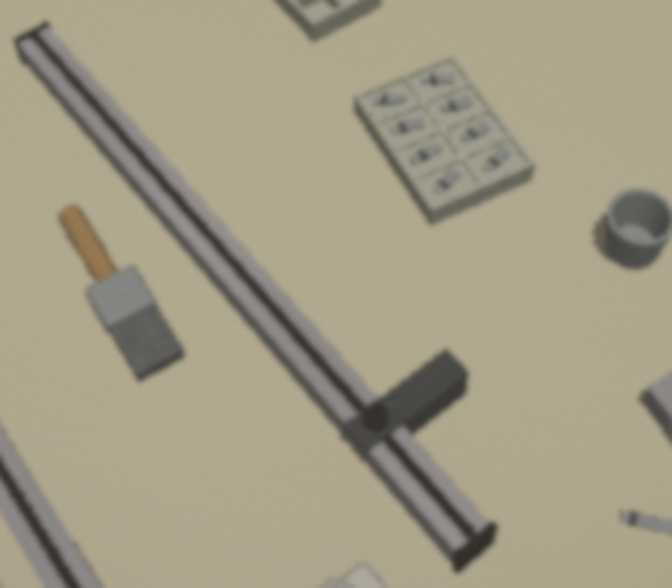

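The crop confirms it: a 2x4 white loaded tray. Its top corners are at crop (357,265), (530,293), (510,414) and (342,383). I'll measure roughly first, then refine with a wrist view.

Run:
```python
from h import *
f=lambda u,v:(150+u/4-.375,150+v/4-.375)
tr=np.array([ray("top",f(*p),.024) for p in [(357,265),(530,293),(510,414),(342,383)]]); print(tr.round(4), tr.mean(0), np.linalg.norm(np.diff(tr,axis=0),axis=1))
print("rail top front edge",[ray("top",f(*p),.03).round(4) for p in [(100,88),(800,78)]])
print("stop",[ray("top",f(*p),.036).round(4) for p in [(233,100),(235,165),(190,165)]])
print("pot",ray("top",f(207,405),.045))
print(get_ee_rot(),get_tcp_pos())
c=tr.mean(0)
q=[0,1,0,0]
for q in ([0,1,0,0],[0,2**-.5,2**-.5,0],[0,2**-.5,-2**-.5,0]):
  print(q,inverse_kinematics([.5,-.03,.33],q),inverse_kinematics([.42,-.15,.03],q))
```

```text
[[ 0.5424  0.0631  0.024 ]
 [ 0.5225 -0.0674  0.024 ]
 [ 0.4317 -0.0533  0.024 ]
 [ 0.4535  0.0723  0.024 ]] [0.4875194  0.00365667 0.024     ] [0.13200953 0.09194168 0.12748848]
rail top front edge [array([0.6753, 0.2611, 0.03  ]), array([ 0.6889, -0.2716,  0.03  ])]
stop [array([0.6658, 0.1588, 0.036 ]), array([0.6158, 0.1557, 0.036 ]), array([0.6154, 0.1895, 0.036 ])]
pot [0.43475449 0.16916191 0.045     ]
[ 4.19478191e-04  7.89989592e-01  6.13119850e-01 -5.64568693e-04] [0.15493621 0.60493749 0.19615989]
[0, 1, 0, 0] [-8.36876658e-02  9.89123537e-02  1.74922481e+00 -4.44089210e-16
  1.29345549e+00 -8.36876658e-02] [-3.69709795e-01  4.62578331e-01  2.11319723e+00 -4.44089210e-16
  5.65817090e-01 -3.69709795e-01]
[0, 0.7071067811865476, 0.7071067811865476, 0] [-8.36876658e-02  9.89123537e-02  1.74922481e+00 -4.44089210e-16
  1.29345549e+00 -1.65448399e+00] [-3.69709795e-01  4.62578331e-01  2.11319723e+00 -4.44089210e-16
  5.65817090e-01 -1.94050612e+00]
[0, 0.7071067811865476, -0.7071067811865476, 0] [-8.36876658e-02  9.89123537e-02  1.74922481e+00 -4.44089210e-16
  1.29345549e+00  1.48710866e+00] [-3.69709795e-01  4.62578331e-01  2.11319723e+00 -4.44089210e-16
  5.65817090e-01  1.20108653e+00]
```

```bash
cat >> h.py <<'E'
from scipy.spatial.transform import Rotation as R
def Q(yaw,base):  # base: 'y' jaws along rail y ; 'x' jaws along rail x
    b=R.from_quat([2**-.5,2**-.5,0,0]) if base=='y' else R.from_quat([1,0,0,0])
    q=(R.from_rotvec([0,0,yaw])*b).as_quat(); return [q[3],q[0],q[1],q[2]]
def wpose():
    p=np.array(get_tcp_pos());w,x,y,z=get_ee_rot();T=np.eye(4);T[:3,:3]=R.from_quat([x,y,z,w]).as_matrix();T[:3,3]=p
    ci=camera_info("wrist"); return T@ci["tool_from_camera"],ci["intrinsics"]
def wray(W,uv,z):
    T,K=W;d=T[:3,:3]@np.array([(uv[0]-K[0,2])/K[0,0],-(uv[1]-K[1,2])/K[1,1],-1.]);o=T[:3,3];return o+d*(z-o[2])/d[2]
E
python3 - <<'E'
from h import *
move_pose([.46,.04,.28],Q(.0255,'y'))
W=wpose(); im=read_camera("wrist"); cv2.imwrite("pics/w1.png",im[:,:,::-1]); np.savez("w1.npz",T=W[0],K=W[1]); print(get_time(),get_tcp_pos(),get_joint_pos(),get_ft_force())
E
```

```text
2.4583 [0.4600279  0.04057583 0.27987661] [ 6.21195483e-02  7.85600005e-02  1.88799520e+00  1.26679848e-04
  1.17525961e+00 -1.53509162e+00] [ 0.15461618  0.42964792 -0.15825835]
```

View pics/w1.png

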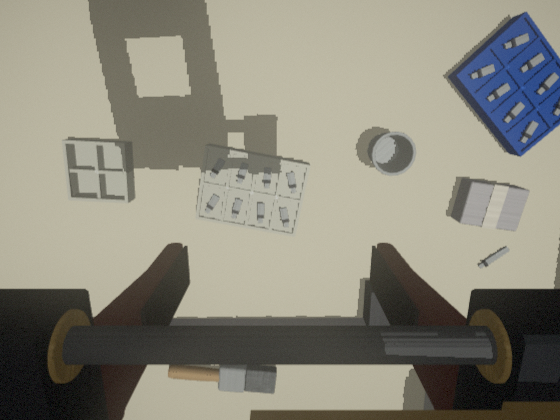

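The wrist view shows the tray with corners at about (207,148), (308,161), (296,233) and (198,216). The rail edge is at row ~318, and the stop is partly hidden behind the finger at (365,290).

Run:
```python
from h import *
d=np.load("w1.npz");W=(d["T"],d["K"])
tr=np.array([wray(W,p,.024) for p in [(207,147),(309,161),(297,233),(198,216)]]);print(tr.round(4),tr.mean(0).round(4))
v=tr[1]-tr[0]; v2=tr[2]-tr[3]; print([np.arctan2(-a[0],a[1]).round(3) for a in (v,v2)], np.linalg.norm(np.diff(tr,axis=0),axis=1))
im=cv2.imread("pics/w1.png"); cv2.imwrite("pics/wc.png",cv2.resize(im[230:360,160:420],None,fx=3,fy=3))
```

```text
[[ 0.4391 -0.0481  0.024 ]
 [ 0.4528  0.0758  0.024 ]
 [ 0.5463  0.0648  0.024 ]
 [ 0.5266 -0.062   0.024 ]] [0.4912 0.0076 0.024 ]
[np.float64(-0.111), np.float64(-0.154)] [0.12461203 0.0940934  0.12828453]
```

View pics/wc.png

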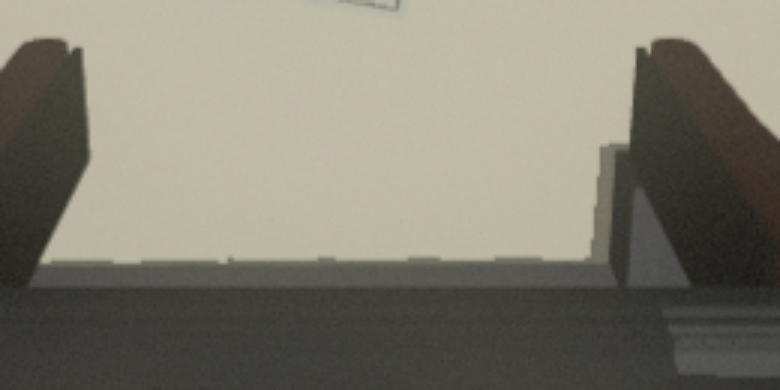

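Run:
```python
from h import *
d=np.load("w1.npz");W=(d["T"],d["K"])
for p in [(177,317.5),(355,317.2),(363.5,315),(363.5,280)]: print(p,wray(W,p,0).round(4))
for z in (.03,): print(np.polyfit(*np.array([ray("top",(150+u/4-.375,150+v/4-.375),z)[:2] for u,v in [(100,91),(300,91),(500,86),(800,78)]])[:,::-1].T,1))
```

```text
(177, 317.5) [ 0.69   -0.1034  0.    ]
(355, 317.2) [0.6827 0.1557 0.    ]
(363.5, 315) [0.6787 0.1677 0.    ]
(363.5, 280) [0.6228 0.1628 0.    ]
[-0.0308314   0.67959687]
```

Run:
```python
from h import *
im=cv2.imread("pics/top0.png",0).astype(float)
pts=[];ed=[]
for c in range(214,345,1):
    col=im[150:185,c]; r=10+np.argmin(col[10:20]); 
    w=np.clip(col[r-3:r+4].max()-col[r-3:r+4],0,None); pts.append((c,150+r+(w*np.arange(-3,4)).sum()/w.sum()))
W=np.array([ray("top",p,.03)[:2] for p in pts]); k=np.polyfit(W[:,1],W[:,0],1); res=W[:,0]-np.polyval(k,W[:,1])
m=abs(res)<2*res.std();k=np.polyfit(W[m,1],W[m,0],1);print(k,res.std(), "face offset -15mm -> ",k[1]-.015)
```

```text
[-0.03255712  0.6987982 ] 0.00028848126740057227 face offset -15mm ->  0.6837982023565116
```

```bash
cat >> h.py <<'E'
YAW=.0325; O=np.array([.6835,0.])
def P(x,y,z):
    c,s=np.cos(YAW),np.sin(YAW); return [O[0]+c*x-s*y,O[1]+s*x+c*y,z]
def inv():
    c,s=np.cos(YAW),np.sin(YAW); d=np.array(get_tcp_pos())[:2]-O; return np.array([c*d[0]+s*d[1],-s*d[0]+c*d[1]]).round(4)
E
python3 - <<'E'
from h import *
q=Q(YAW,'y')
move_pose(P(-.293,.012,.10),q)
print(movel(P(-.293,.012,.010),v=.1,until_force=15),inv(),get_tcp_pos()[2],get_time(),get_grip_width())
print(movel(P(-.13,.012,.010),v=.06,until_force=25),inv(),get_ft_force(),get_time())
im=read_camera("top"); cv2.imwrite("pics/t2.png",cv2.resize(im[150:290,150:350,::-1],None,fx=4,fy=4))
E
```

```text
False [-0.2925  0.012 ] 0.010416400086601982 4.3167 1.002888287011718
False [-0.1302  0.012 ] [ 0.19833824 -0.63967616 -0.84026493] 7.1833
```

View pics/t2.png

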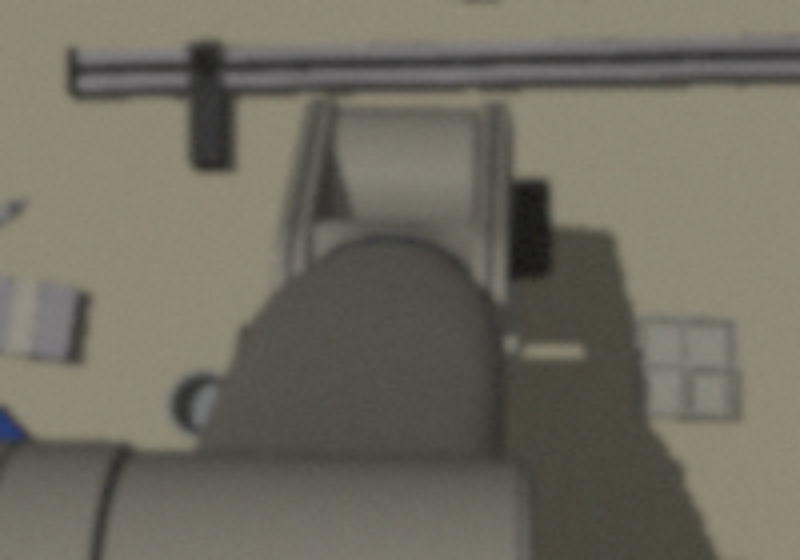

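The arm hides the tray here, so I'm going on under force guidance.

Run:
```python
from h import *
print(movel(P(-.090,.012,.010),v=.03,until_force=8),inv(),get_ft_force(),get_time())
im=read_camera("scene"); cv2.imwrite("pics/s3.png",cv2.resize(im[120:370,160:400,::-1],None,fx=2.4,fy=2.4))
im=read_camera("wrist"); cv2.imwrite("pics/w3.png",im[:,:,::-1])
```

```text
False [-0.0902  0.012 ] [-0.15941482 -0.29772822  0.27190381] 8.7167
```

View pics/s3.png

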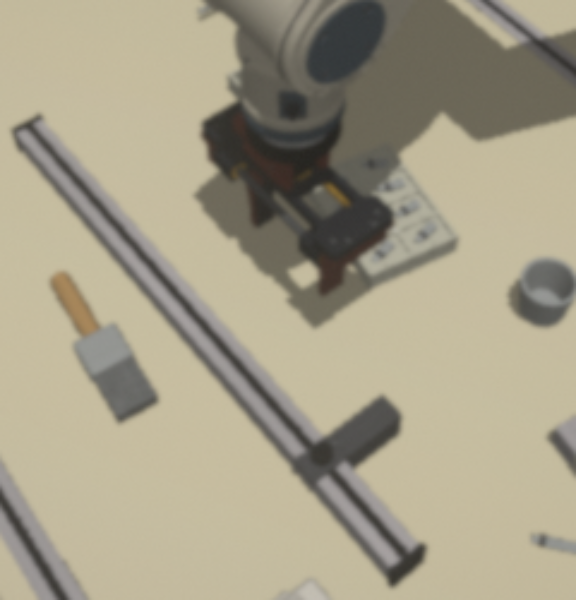

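View pics/w3.png

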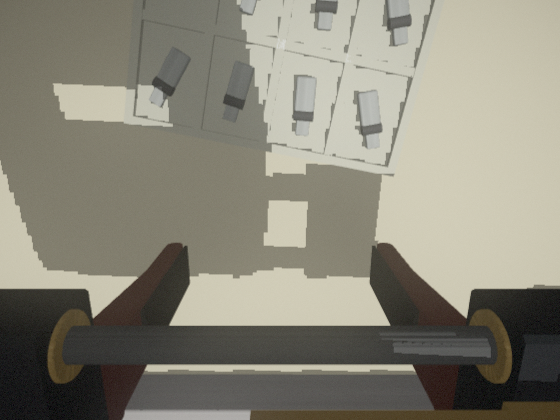

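Run:
```python
from h import *
print(get_tcp_pos(),get_ee_rot(),get_joint_pos(),get_grip_width(),P(-.293,.012,.01))
im=read_camera("wrist"); W=wpose()
for p in [(137,122),(393,172)]: print(wray(W,p,.024))
```

```text
[0.59297615 0.00905718 0.0099865 ] [-6.94210867e-05  6.95548264e-01  7.18479369e-01 -5.96574728e-05] [-4.79998182e-03  6.40028601e-01  1.79301628e+00  1.53161235e-05
  7.08730567e-01 -1.60803884e+00] 1.0004509284644794 [np.float64(0.390264795657705), np.float64(0.0024728393260528593), 0.01]
[ 0.52954391 -0.0596576   0.024     ]
[0.54911709 0.06183977 0.024     ]
```

Run:
```python
from h import *
im=read_camera("scene"); cv2.imwrite("pics/s4.png",im[:,:,::-1]); im=im[:,:,::-1].copy()
for s in (-.051,.051):
  for z in (.01,.05):
    u=proj("scene",P(-.0902,.012+s,z)); print(s,z,u); cv2.circle(im,tuple(int(a) for a in u),2,(0,0,255) if z<.02 else (0,255,0),-1)
cv2.imwrite("pics/s4c.png",cv2.resize(im[150:310,220:380],None,fx=4,fy=4))
W=wpose();T,K=W
for s in (-.051,.051):
    c=np.linalg.inv(T)@np.append(P(-.0902,.012+s,.01),1); print("wrist",K[0,0]*c[0]/-c[2]+K[0,2],K[1,1]*c[1]/c[2]+K[1,2])
```

```text
-0.051 0.01 [269.90818011 217.86374663]
-0.051 0.05 [269.25917072 207.15779157]
0.051 0.01 [298.7632875  247.55486704]
0.051 0.05 [299.03572674 237.28274405]
wrist 187.6991382572872 242.94022020313693
wrist 373.14714326919744 242.931334779824
```

View pics/s4c.png

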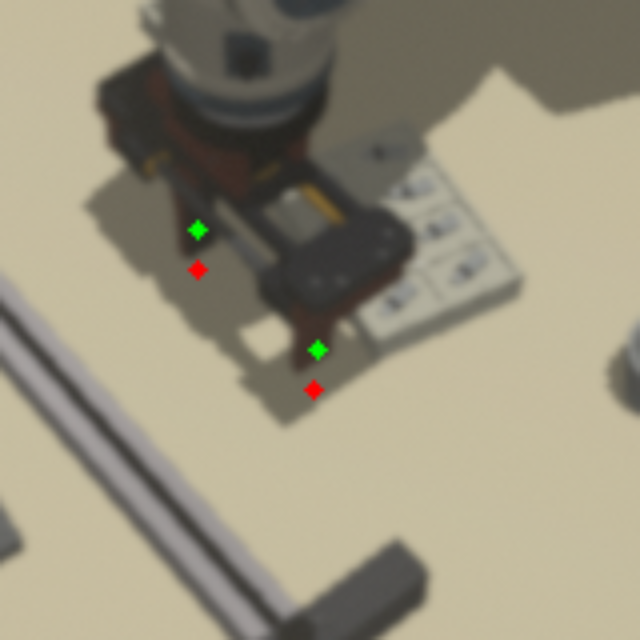

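The views disagree with the TCP reading. It gives z = 0.010, but the open fingertips show at about 30 mm height, crop (300,368) against (313,390) expected. The TCP is defined for shut fingers, so opening must retract the tips. They passed over the tray without any force, and its corners read the same as before. I'll go back, use a partial opening, and find the bench by touch.

Run:
```python
from h import *
q=Q(YAW,'y')
movel(P(-.0902,.012,.09),v=.2)
move_pose(P(-.298,.012,.06),q)
command_gripper(.6)
print(get_grip_width(),movel(P(-.298,.012,-.015),v=.05,until_force=4),inv(),get_tcp_pos(),get_ft_force(),get_time())
W=wpose();im=read_camera("wrist"); cv2.imwrite("pics/w5.png",im[:,:,::-1]); np.savez("w5.npz",T=W[0],K=W[1])
```

```text
0.5964851610889722 False [-0.2978  0.012 ] [ 0.38544566  0.00229898 -0.01478321] [-0.54161617 -0.15801517 -0.77045207] 12.6833
```

View pics/w5.png

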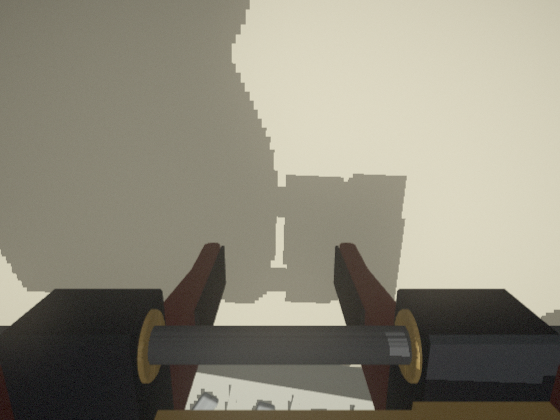

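Run:
```python
from h import *
print(movel(P(-.298,.012,-.035),v=.02,until_force=4),inv(),get_tcp_pos(),get_ft_force(),get_time())
```

```text
True [-0.298  0.012] [ 0.38529901  0.00229501 -0.02548063] [0.40558734 0.13810678 6.55066109] 13.3417
```

Bench contact came at TCP z = -0.0255, so I'll push at z = -0.017, with the tips about 8 mm up.

Run:
```python
from h import *
Z=-.017
movel(P(-.298,.012,Z),v=.05)
print(get_ft_force())
for x in (-.25,-.23,-.2,-.17,-.14):
    r=movel(P(x,.012,Z),v=.06,until_force=20); print(r,inv(),get_ft_force().round(2),get_tcp_pos()[2],get_time())
    if r: break
im=read_camera("scene"); cv2.imwrite("pics/s6.png",cv2.resize(im[120:370,160:400,::-1],None,fx=2.4,fy=2.4))
```

```text
[-0.31477261 -0.72841661 -0.04128942]
False [-0.2501  0.012 ] [ 0.53 -0.34 -0.04] -0.017027946236110987 14.6083
False [-0.2292  0.012 ] [-0.77 -0.54 -0.05] -0.016963110346046487 15.0917
False [-0.1997  0.012 ] [-0.48  0.81  0.15] -0.01700374880386081 15.7417
False [-0.1696  0.012 ] [-0.36 -0.12 -0.05] -0.01700780241392874 16.3917
False [-0.1396  0.012 ] [0.18 0.71 0.11] -0.016999811152239655 17.0417
```

View pics/s6.png

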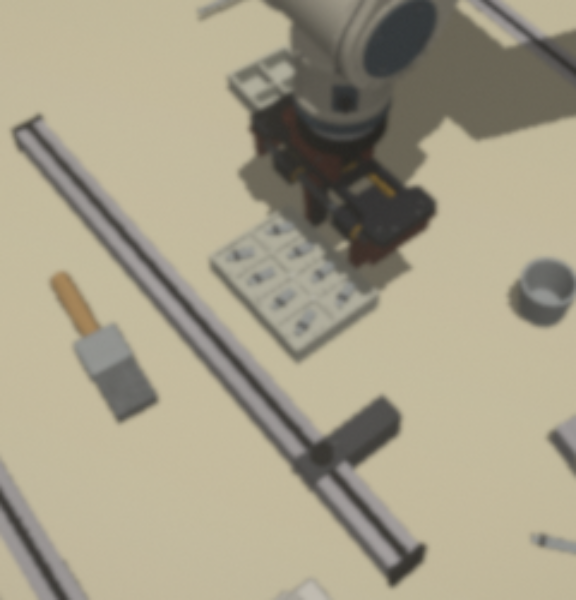

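The tray is sliding and is now roughly parallel to the rail. Next I push on to rail contact.

Run:
```python
from h import *
Z=-.017
print(movel(P(-.118,.012,Z),v=.04,until_force=10),inv(),get_ft_force().round(2))
print(movel(P(-.085,.012,Z),v=.02,until_force=9),inv(),get_ft_force().round(2),get_time())
im=read_camera("scene"); cv2.imwrite("pics/s7.png",cv2.resize(im[120:370,160:400,::-1],None,fx=2.4,fy=2.4))
```

```text
False [-0.1176  0.012 ] [ 0.8  -0.37 -0.64]
True [-0.1041  0.012 ] [0.06 0.14 0.09] 18.675
```

View pics/s7.png

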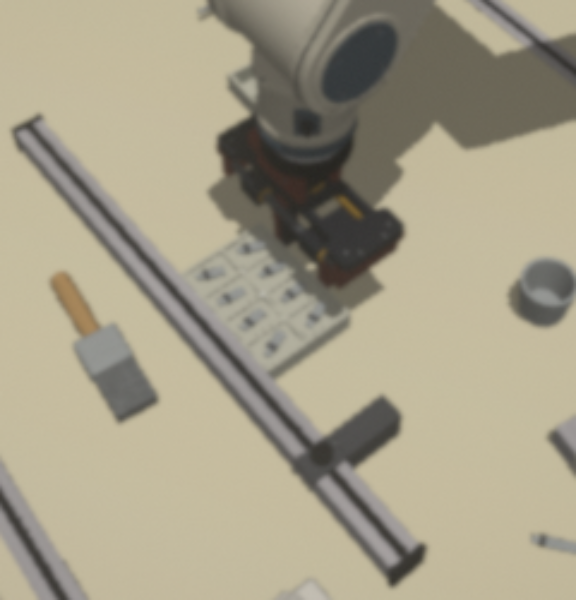

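The tray now lies along the rail (TCP x -0.104, expected -0.105). Next is the right end, to push towards the stop.

Run:
```python
from h import *
Z=-.017; q=Q(YAW,'x')
movel(P(-.13,.012,Z),v=.1)
movel(P(-.13,.012,.09),v=.2)
move_pose(P(-.051,-.115,.09),q); print(get_joint_pos())
command_gripper(.45)
print(movel(P(-.051,-.115,Z),v=.12,until_force=8),get_tcp_pos(),inv(),get_time())
im=read_camera("top"); cv2.imwrite("pics/t8.png",cv2.resize(im[150:290,150:350,::-1],None,fx=4,fy=4))
im=read_camera("scene"); cv2.imwrite("pics/s8.png",cv2.resize(im[120:370,160:400,::-1],None,fx=2.4,fy=2.4))
```

```text
[-1.99329781e-01  5.83697122e-01  1.64518450e+00  2.26156542e-05
  9.14636607e-01 -2.33220708e-01]
False [ 0.63694379 -0.11671537 -0.01630035] [-0.0503 -0.1151] 22.5333
```

View pics/t8.png

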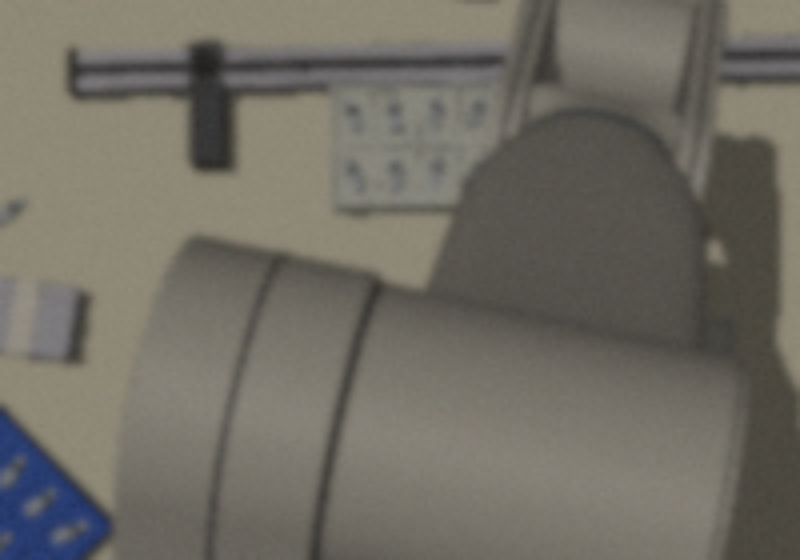

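View pics/s8.png

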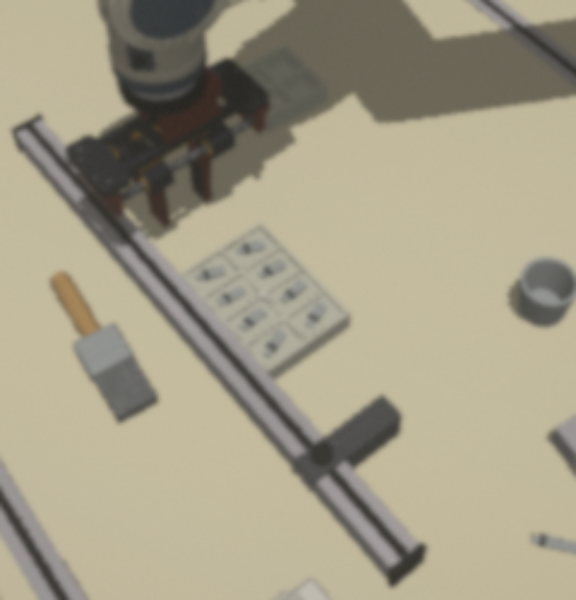

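The tray is flush on the rail, with its left end at crop (335,145) and about 76 mm to go to the stop at (234,130). Pushing along the rail now.

Run:
```python
from h import *
Z=-.017
for y in (-.06,-.02,.0):
    r=movel(P(-.050,y,Z),v=.06,until_force=20); print(r,inv(),get_ft_force().round(2),get_time())
    if r: break
print(movel(P(-.050,.04,Z),v=.02,until_force=9),inv(),get_ft_force().round(2),get_time())
im=read_camera("top"); cv2.imwrite("pics/t9.png",cv2.resize(im[150:290,150:350,::-1],None,fx=4,fy=4))
im=read_camera("scene"); cv2.imwrite("pics/s9.png",cv2.resize(im[170:370,200:400,::-1],None,fx=3,fy=3))
```

```text
False [-0.05   -0.0602] [-0.79  0.31  0.21] 23.7
False [-0.0501 -0.0197] [-0.25 -0.55 -0.52] 24.5167
False [-0.05    0.0006] [0.44 0.08 0.07] 25.0
True [-0.0502  0.0256] [-0.03 -1.58  1.  ] 26.2583
```

View pics/t9.png

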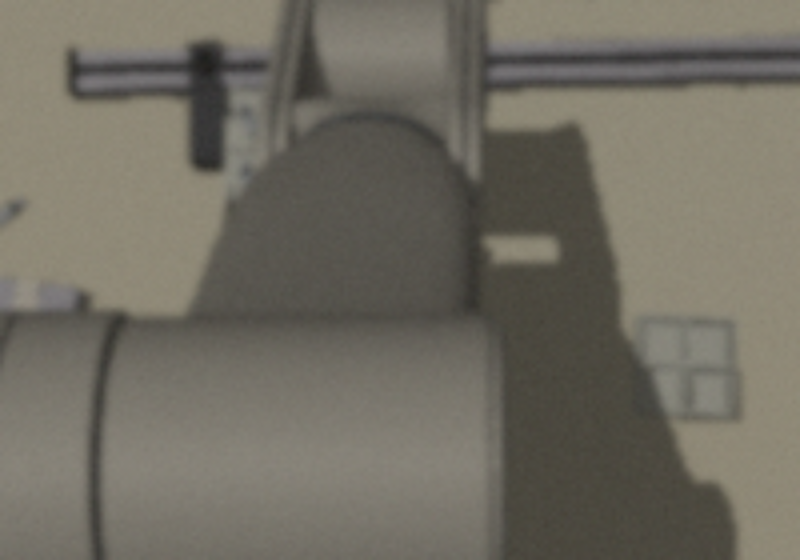

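View pics/s9.png

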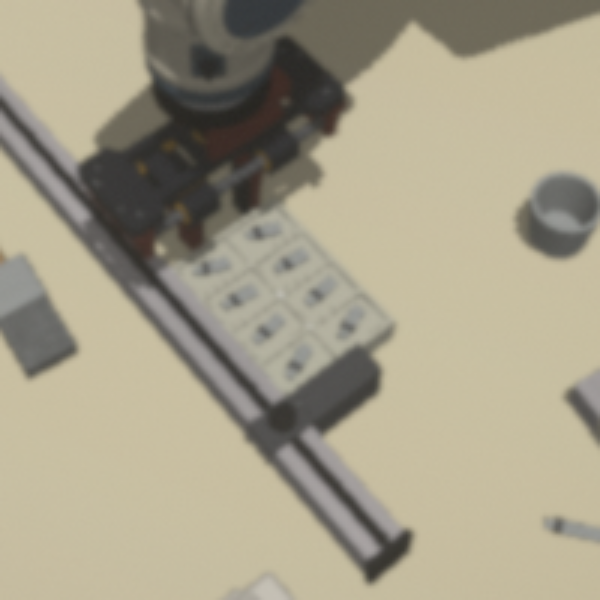

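The tray has reached the stop (force trigger at y = 0.0256). I'll retract clear and take an unobstructed look.

Run:
```python
from h import *
Z=-.017
movel(P(-.050,-.01,Z),v=.1); movel(P(-.050,-.01,.12),v=.2)
move_pose(P(-.20,.03,.18),Q(YAW,'y')); print(get_time())
W=wpose();im=read_camera("wrist"); cv2.imwrite("pics/w10.png",im[:,:,::-1]); np.savez("w10.npz",T=W[0],K=W[1])
im=read_camera("scene"); cv2.imwrite("pics/s10.png",cv2.resize(im[170:370,200:400,::-1],None,fx=3,fy=3,interpolation=cv2.INTER_CUBIC))
im=read_camera("top"); cv2.imwrite("pics/t10.png",cv2.resize(im[150:230,150:300,::-1],None,fx=5,fy=5,interpolation=cv2.INTER_CUBIC))
```

```text
29.0417
```

View pics/w10.png

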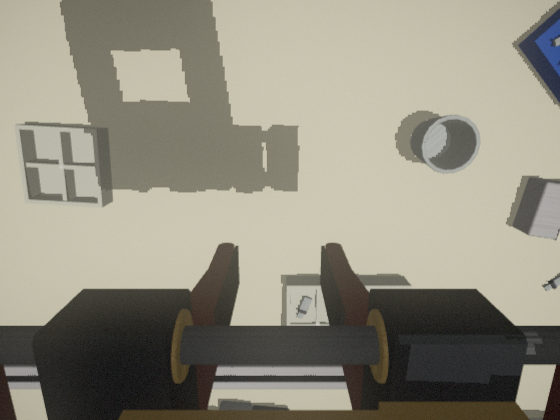

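View pics/t10.png

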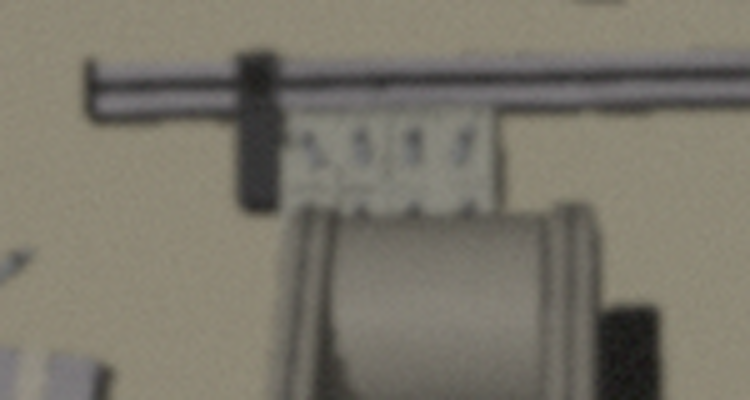

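View pics/s10.png

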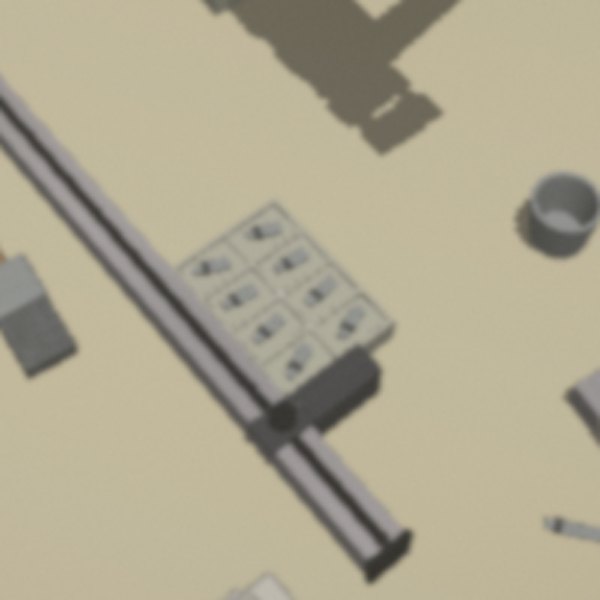

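The tray looks seated against both faces. I'll do one gentle press towards the rail: contact at the earlier x of about -0.104 would confirm it is flush.

Run:
```python
from h import *
Z=-.017; q=Q(YAW,'y')
command_gripper(.6)
move_pose(P(-.135,.098,.09),q)
print(movel(P(-.135,.098,Z),v=.12,until_force=8),inv())
print(movel(P(-.090,.098,Z),v=.02,until_force=9),inv(),get_time())
movel(P(-.135,.098,Z),v=.1); movel(P(-.135,.098,.12),v=.2)
# light touch along y
q=Q(YAW,'x')
command_gripper(.45)
movel(P(-.135,.0,.12),v=.25)
move_pose(P(-.050,-.01,.09),q)
print(movel(P(-.050,-.01,Z),v=.12,until_force=8),inv())
print(movel(P(-.050,.045,Z),v=.025,until_force=9),inv(),get_time())
movel(P(-.050,-.02,Z),v=.1); movel(P(-.050,-.02,.15),v=.2)
move_pose([.40,-.2,.25],q); print(get_time())
im=read_camera("scene"); cv2.imwrite("pics/s11.png",cv2.resize(im[170:370,200:400,::-1],None,fx=3,fy=3,interpolation=cv2.INTER_CUBIC))
im=read_camera("top"); cv2.imwrite("pics/top11.png",im[:,:,::-1]); cv2.imwrite("pics/t11.png",cv2.resize(im[150:230,150:300,::-1],None,fx=5,fy=5,interpolation=cv2.INTER_CUBIC))
```

```text
False [-0.1344  0.098 ]
True [-0.1041  0.0979] 32.7667
False [-0.0493 -0.01  ]
True [-0.0501  0.0256] 38.8583
41.6333
```

View pics/t11.png

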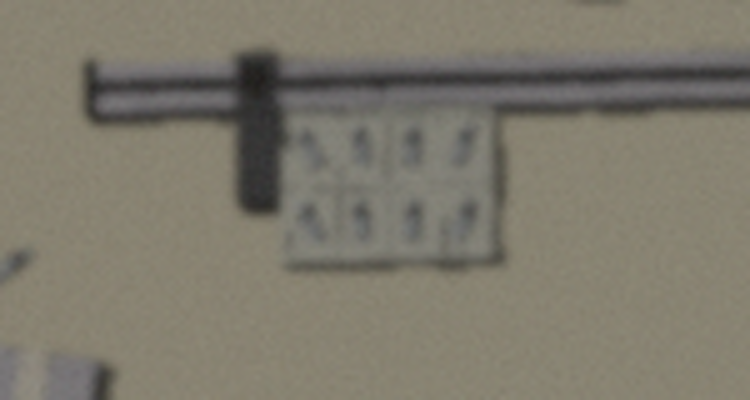

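View pics/s11.png

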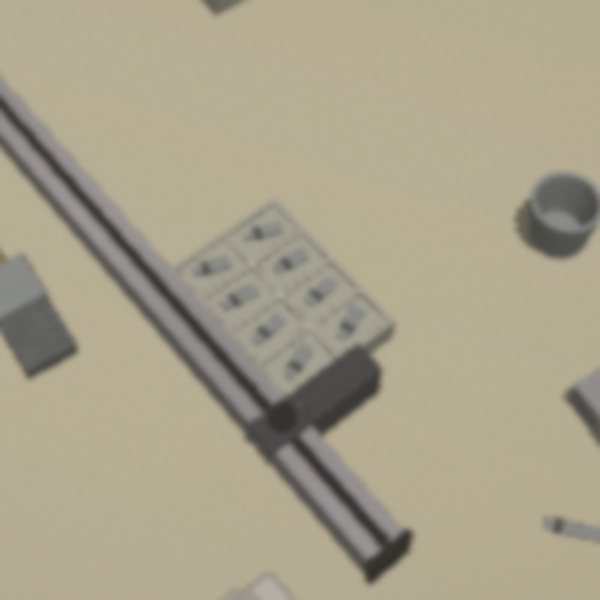

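View pics/top11.png

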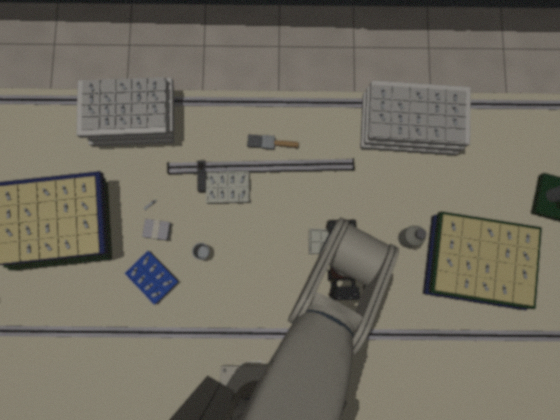

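The tray's long side lies along the rail and its left end is at the stop (crop (283,190)). Both repeat presses made contact at the same positions as before. The other items look unmoved and the hand is clear.

```bash
python3 -c "
from station import *
print(get_time(),get_ft_force()); print(job_done())"
```

```text
41.7333 [ 0.4068343   0.06677951 -0.57820587]
the job is handed in; nothing more can be done
None
```

The loaded white tray is in the corner, with one long side flush on the rail and its left end against the stop. I handed the job in at 41.7 s with the hand clear.

I pushed it square onto the rail with two fingers, then along the rail to the stop, and finished with one gentle press in each direction.

**Last checks:**
- **Seating:** both final presses met resistance at the same positions as the first pushes (x -0.1041 and y 0.0256 in the rail frame). The top and scene views show no gap.
- **Other items:** none looks moved in the last top view, though the arm partly hides the small tray there and the screwdriver completely. The hand never went near the screwdriver.
- **Forces:** every push and touch-down force trigger was set at 25 N or less, and the readings stayed low.

**What went wrong:** my first push passed over the tray without moving it, because the fingertips sat about 25 mm above the reported TCP. I found the bench by touch and repeated the push lower. I never found the cause of that offset. The two camera estimates of the stop's position also differed by about 6 mm, so I used contact force to find it.

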